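# Put the belt buckle away in its slope-lid case and turn the turnbutton

### The arm

A 6-joint arm with a two-finger parallel gripper is mounted at the origin on the work surface. World frame = base frame: x ahead of the robot, y to its left, z up, the work surface at z = 0. Lengths are in m, angles in rad, forces in N, time in s.
With the tool pointing down it reaches from about 0.35 to 0.975 m from the base axis. Payload 4.9 kg.
Tool frame: the origin (TCP) lies on the centre line of the jaws, within the pads' length; the fingertips stand 25 mm ahead of it and the grasp point (between the pads) lies 6 mm ahead of it; z points along the fingers, y is the line along which they close (so a half turn about z gives the same grasp; the last joint's range is limited). The gripper opens to 85 mm and grips with 20 to 120 N. Pads are 22 mm wide; open, the fingers measure 114 mm over their backs; the gripper's body (76 mm by 85 mm) begins 54 mm behind the grasp point. The pads swing forward as they close: fully open they stand 13 mm farther back than shut.
Start: joints at [1.2, 0.053, 1.613, -0, 1.476, -0.119], TCP at [0.156, 0.605, 0.234] pointing down, gripper open.
Joint ranges: [-3.01, 3.01], [-1.01, 2.22], [0.06, 2.58], [-1.02, 4.17], [0.09, 2.62], [-3.14, 3.14]. Speed limits (rad/s): [2.57, 2.57, 3.14, 3.14, 3.14, 3.14].

### API

Orientations are given as a unit quaternion [w, x, y, z].
In Python, from plant import state, grab_frame, get_calibration, job gives the robot as it stands. The module is installed in compiled form; this text tells all that it offers.
- The arm moves only by the tool move_arm, never from a script. Its argument "targets" is a list that holds one entry, the list of rows, each a list of 5 numbers: the opening in per cent of the stroke, from 0 (shut) to 100 (fully open), then the shift along the tool's x, y, z as a fraction of full scale, then the turn about the tool's z as a fraction of full scale. A call has 1 to 5 rows; each row shifts and turns the commanded pose from where the row before left it, along the tool's axes as they then stand; what a row does not reach is not made up. Full scale, the value 1, is 0.6 m for a shift and 6 degrees for a turn. A row lasts 1/12 s, in which the tool goes at most 41.7 mm and 7.16 degrees, less where a joint would pass 70% of its speed; a pose out of reach is approached as far as the arm can. A call with a number of a shift or a turn outside -1 to 1 is refused whole. A call with a gripper value outside its range is refused whole. The fingers move at their own pace and stop on an object; the grip force is fixed at half the most. Time passes only in rows, so rows that do not move let the fingers close. It gives the time, the measured TCP pose, the force, the opening and the grip force at its end, in the units of the state.
- state(): the state, without advancing time (a new reading comes with each control period).
- grab_frame(name): name is "scene" or "top" or "wrist"; returns the picture (420x560x3 uint8, red, green, blue); there is no depth.
- get_calibration(name): a dict with "vertical_fov" (degrees; the focal length in pixels is half the picture's height over the tangent of half this angle, whatever the lens; pixels are square), "cx", "cy" (the principal point, pixels), "R" (3x3) and "t" (3): a world point X has camera coordinates R X + t. Camera axes: x right, y down, z forward; pixel columns grow to the right and rows downward; lengths in m; the calibration is good to about 2 mm. A picture is of the moment at which its call begins: read the wrist's pose just before it. get_calibration takes no time and is no camera call; for the wrist camera it gives the pose at the moment of the call.
- job.job_done(): hands the job in; it is judged then, once.
The state is a dict: "time": time; "joint_pos": joint angles; "joint_vel": joint speeds; "joint_efforts": joint torques, N m; "tool_pos": TCP position; "tool_rot": TCP orientation; "contact_force": force on the tool from outside, world axes, zero at the start; "ft_torque": the same for the moment, N m; "gripper_width": opening from 0.0 (shut) to 1.0 (fully open); "grasp_force": force on a finger pad.
Only numpy, scipy, OpenCV 4.12 (cv2) and the standard library are available. Lean on these libraries where they do the work, as an engineer would, in place of code of your own. Each camera call takes 0.05 s, during which the arm holds its last target. There are 200 camera calls.

### The job

Lay the steel belt buckle gently inside the wooden case without dropping it, push the lid fully shut, and then turn the red turnbutton square over the lid's edge so that its long arm points straight up the lid. Don't turn the button across while the lid is still open, and leave the spray bottle, the dryer ball and the button tray where they are.

Things in the scene. Friction and masses are not known exactly. Their poses are not given: they have to be found in the camera images.
- case: Fixed plywood case, 200 deep (x) by 220 wide (y) mm. Origin: centre of its underside; +x to its back (hinge side), z up. Its top slopes 25 degrees, from 55 mm high at the front to 148 at the back. The front 52 mm of the slope is a fixed strip with the turnbutton; behind it the cavity: inner x -55 to +90, inner y -102 to +102 mm, walls 8 to 10 mm; grey felt floor 40 mm above the counter.
- case_floor (a point): Point on the felt floor inside the case, at x = +20 mm, y = 0, z = 40 mm of the case's frame.
- lid (a joint): Angle (rad) of the dark wooden lid, 156 long, 200 wide, 8 mm thick, no handle. 0 = shut, outer face flush with the strip on the 25 degree slope; grows as it swings up about the back hinge; at 1.3 to 1.57 it leans forward over the opening, 50 to 65 degrees above level. A stiff hinge (0.3 N m) holds it where left; push its outer (back) face to shut it.
- lid_hinge (a point): Middle of the hinge line, in the plane of the lid's outer face, at x = +92, z = 145 mm of the case's frame; the hinge line runs along the case's y. It turns with the lid: its -x axis points along the lid to the free edge, z out of the outer face.
- lid_edge (a point): Middle of the lid's free edge on its outer face, 158 mm from the hinge line (moves with the lid).
- turnbutton (a joint): Angle (rad) of the red turnbutton on the sloping front strip, about an axis square to the slope. 0 = long arm straight up the slope, over the lid's edge (secured); +1.57 = along the strip, arm towards the case's +y (free). Positive is counterclockwise seen from outside; range -1.75 to 1.75. Friction (0.06 N m) holds it where left; no stop at 0.
- turn_pivot (a point): Middle of the turnbutton's top face on its pivot axis, 22 mm out from the slope, 26 mm up the slope from its front edge, y = 0. Its x axis points along the long arm, z out of the slope. The turnbutton is a bar 75 long, 16 wide, 18 mm thick (4 to 22 mm out from the slope); the long arm ends 55 mm from the pivot, the short one 20 mm.
- turn_tip (a point): Middle of the long arm's end, at the level of the top face, 55 mm from the pivot.
- buckle: Loose steel belt buckle lying flat: an open rectangular frame 90 mm long (x), 56 mm wide (y), 14 mm thick, its bars 12 mm wide, with a cross bar and a brass prong; 0.13 to 0.25 kg. Origin: centre of its underside, z up.
- spray_bottle: Bystander: empty aluminium spray bottle, 64 mm diameter, 203 mm tall with a black trigger head. Origin: centre of its underside.
- dryer_ball: Bystander: green silicone dryer ball, 75 mm diameter, standing on its nubs. Origin: centre of its underside.
- button_tray: Bystander: clear acrylic tray 140 x 100 x 30 mm of loose buttons. Origin: centre of its underside.
There are look-alikes about, which are no part of the job. What is meant by the buckle is not orange, pink or turquoise, and is the smaller of those in its own colour.

How it is judged:
By the outcome, as a careful person would: the job done as asked, in the order asked, and still so for the second after the job is handed in, with the robot touching nothing.
It also fails if it takes over 67 s, if anything falls off the work surface, if the arm or the gripper's body presses on something with over 40 N, if the wrist force passes 120 N, or if a joint passes its speed limit or range.

## Working session

There is one attempt and no reset: what is moved stays moved. The work goes in short steps, Python scripts to look and compute and a tool call to move; the robot and the scene stay as the last step left them, time stands still between calls to the robot, and variables do not carry over. Pictures are saved under pics/ and viewed, at most 10 in all, crops included, and the job is handed in when it is done.

Besides the shell and the picture viewer there is one more tool, called after "Emit:" by a JSON object that holds its "api" and its "payload", one argument or row to a line. move_arm: Moves the arm, as the interface text tells. Shift numbers are shares of 0.6 m and turn numbers shares of 6 degrees, none past 1 either way. Its arguments: {"type":"object","properties":{"targets":{"type":"array"}},"required":["targets"]}

```bash
mkdir -p pics
cat > h.py <<'E'
import numpy as np, cv2
from plant import state, grab_frame, get_calibration, job
def snap(n,f):
    c=get_calibration(n); im=grab_frame(n); cv2.imwrite('pics/'+f,im[:,:,::-1]); return im,c
def ray(c,u,v):
    f=210/np.tan(np.radians(c['vertical_fov'])/2)
    R=np.array(c['R']);t=np.array(c['t'])
    d=R.T@np.array([(u-c['cx'])/f,(v-c['cy'])/f,1]); return -R.T@t,d
def at_z(c,u,v,z):
    o,d=ray(c,u,v); return o+d*(z-o[2])/d[2]
def proj(c,X):
    f=210/np.tan(np.radians(c['vertical_fov'])/2)
    p=np.array(c['R'])@np.array(X)+np.array(c['t']); return p[:2]/p[2]*f+[c['cx'],c['cy']]
E
python3 - <<'E'
from h import *
for n in ('scene','top'):
    im,c=snap(n,n+'0.png'); print(n,c)
print(state())
a=cv2.imread('pics/scene0.png');b=cv2.imread('pics/top0.png')
E
```

```text
scene {'vertical_fov': 52.0653546738668, 'cx': 282.0630651321415, 'cy': 210.81219297430377, 'R': array([[ 0.93333596,  0.35900249, -0.0010914 ],
       [ 0.33369149, -0.86864563, -0.36620316],
       [-0.13241589,  0.34142639, -0.93053429]]), 't': array([-0.43897425, -0.19496922,  1.51451067])}
top {'vertical_fov': 55.97075046881965, 'cx': 277.49504776271004, 'cy': 210.31715026876972, 'R': array([[-0.02336299, -0.99966628, -0.01102225],
       [-0.98253146,  0.02499583, -0.18441025],
       [ 0.18462422,  0.00652133, -0.98278755]]), 't': array([-0.07981526,  0.54508499,  1.21406196])}
{'time': 0.1, 'joint_pos': array([ 1.19999842e+00,  5.33044491e-02,  1.61415368e+00, -1.45572466e-05,
        1.47599538e+00, -1.19006087e-01]), 'joint_vel': array([-0.00146845, -0.00245122, -0.00398093,  0.0019045 , -0.00153449,
        0.00083867]), 'joint_efforts': array([-8.70716781e-05, -3.94910789e+01, -3.71358669e+01, -1.48503382e-04,
        4.01643512e-03,  1.58439491e-05]), 'tool_pos': array([0.15551656, 0.60476842, 0.23307931]), 'tool_rot': array([-2.18563100e-04,  1.25562858e-01,  9.92085230e-01, -9.04419634e-04]), 'contact_force': array([0.15259902, 0.04787517, 0.41421801]), 'ft_torque': array([-0.02039426,  0.00692008,  0.01772162]), 'grasp_force': 0.0, 'gripper_width': 1.000331278929921}
```

View pics/top0.png

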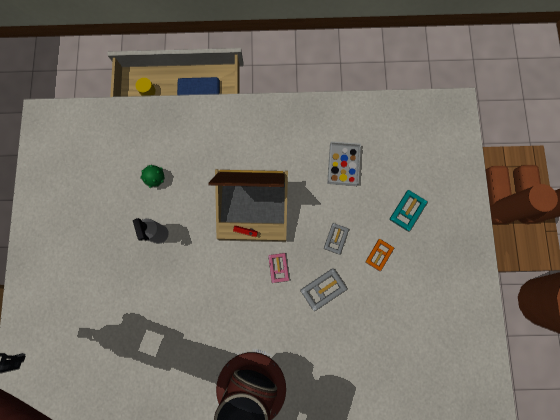

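View pics/scene0.png

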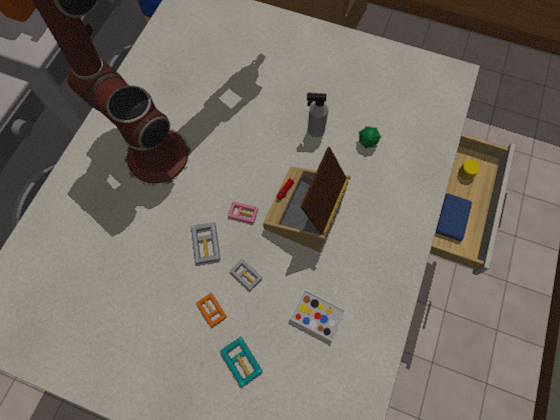

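The top view shows the small grey buckle at (337,238), the case around (252,205) with the button at (246,231), and the lid's edge near row 180. The bigger grey buckle at (324,289) is a look-alike. I'll enlarge the relevant part.

Run:
```python
from h import *
a=cv2.imread('pics/top0.png')[160:270,200:360]
cv2.imwrite('pics/c1.png',cv2.resize(a,None,fx=5,fy=5,interpolation=cv2.INTER_CUBIC))
c=get_calibration('top')
for p in [(337,238),(216,240),(287,240)]: print(p,at_z(c,*p,0.014),at_z(c,*p,0.055))
```

```text
(337, 238) [ 0.45351884 -0.28371915  0.014     ] [ 0.44890313 -0.27787156  0.055     ]
(216, 240) [0.45667523 0.10940329 0.014     ] [0.45195832 0.10264691 0.055     ]
(287, 240) [ 0.45099874 -0.12139914  0.014     ] [ 0.44646382 -0.12075572  0.055     ]
```

View pics/c1.png

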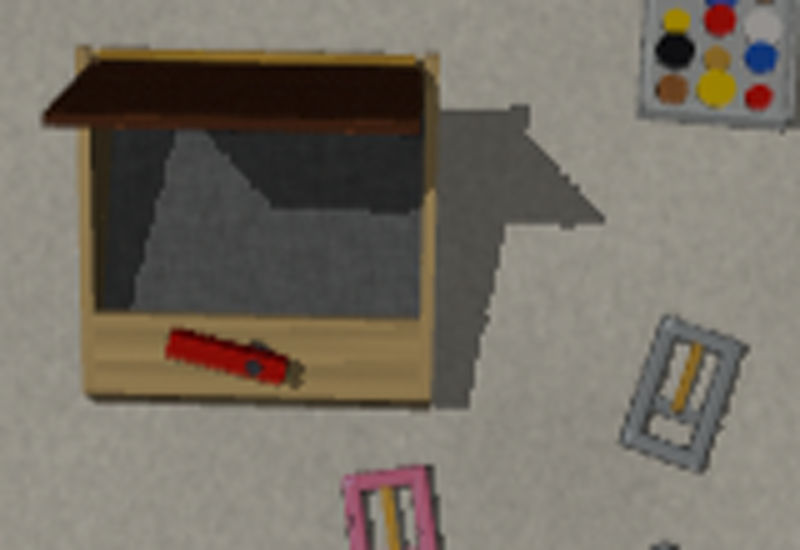

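Buckle corners in the crop are (668,318), (748,346), (702,470), (622,443). The case's front corners are at (88,397) and (431,404), its back ones at (80,48) and (437,55). The button runs from its pivot at about (255,367) to its tip at (167,343).

```bash
cat >> h.py <<'E'
from scipy.spatial.transform import Rotation as Ro
from scipy.optimize import least_squares
E
python3 - <<'E'
from h import *
c=get_calibration('top')
P=lambda u,v,z: at_z(c,200+u/5-.4,160+v/5-.4,z)
b=np.array([P(*p,.012) for p in [(668,318),(748,346),(702,470),(622,443)]])
print(b.mean(0),[np.linalg.norm(b[i]-b[i-1]) for i in range(4)])
d=(b[0]-b[3]+b[1]-b[2]);print('buckle yaw',np.degrees(np.arctan2(d[1],d[0])))
fl,fr,bl,br=P(88,397,.055),P(431,404,.055),P(80,48,.148),P(437,55,.148)
print(fl,fr,bl,br,np.linalg.norm(fl-fr),np.linalg.norm(bl-fl),np.linalg.norm(bl-br))
ctr=(fl+fr+bl+br)/4; d=(bl+br-fl-fr); d2=fl-fr
yaw=np.arctan2(d[1],d[0]); print('case',ctr,np.degrees(yaw),np.degrees(np.arctan2(-d2[0],d2[1])))
pv=P(255,360,.085);tp=P(167,343,.085);print(pv,tp)
# lid free edge ends
# solve case pose, then lid angle by projection
yaw=np.arctan2(-d2[0],d2[1])
Rz=Ro.from_euler('z',yaw).as_matrix()
o=np.array([ctr[0],ctr[1],0])
for X in [(-.1,.11,.055),(-.1,-.11,.055),(.1,.11,.148),(.1,-.11,.148)]: print((proj(c,o+Rz@X)-[199.6,159.6])*5)
for a in np.arange(1.2,1.6,.1):
    th=np.radians(25)-a  # slope of lid direction; vector from hinge
    v=np.array([-np.cos(-th+0),0,0])
    # shut: direction (-cos25,-sin25); swing up by a rotates toward +z
    v=np.array([-np.cos(np.radians(25)-a),0,-np.sin(np.radians(25)-a)])*.158
    print(a,[(proj(c,o+Rz@(np.array([.092,s*.1,.145])+v))-[199.6,159.6])*5 for s in (1,-1)])
sl=np.radians(25)
pc=np.array([-.1+.026*np.cos(sl)-.022*np.sin(sl),0,.055+.026*np.sin(sl)+.022*np.cos(sl)]);
for a in (1.2,1.3,1.4): 
    t=pc+.055*(np.cos(a)*np.array([np.cos(sl),0,np.sin(sl)])+np.sin(a)*np.array([0,1,0]))
    print('btn',a,(proj(c,o+Rz@pc)-[199.6,159.6])*5,(proj(c,o+Rz@t)-[199.6,159.6])*5, o+Rz@pc,o+Rz@t)
E
```

```text
[ 0.45255267 -0.28269057  0.012     ] [np.float64(0.08772136820000406), np.float64(0.054875680392654225), np.float64(0.0868687413608855), np.float64(0.05406686253982706)]
buckle yaw -22.898242158103333
[0.45502651 0.09887891 0.055     ] [ 0.44529626 -0.11695294  0.055     ] [0.65531046 0.08967782 0.148     ] [ 0.64522118 -0.12510943  0.148     ] 0.21605106828086693 0.22101429502654732 0.21502408109046092
case [ 0.5502136  -0.01337641  0.1015    ] -2.4834376850299886 -2.581293543710048
[ 0.47185828 -0.00891654  0.085     ] [0.48378229 0.04533561 0.085     ]
[ 84.6142964  396.69961082]
[433.87462762 403.82676485]
[76.13375536 48.49002216]
[441.42902823  54.98771059]
1.2 [array([ 50.1608102, 210.96701  ]), array([421.88944125, 218.03499477])]
1.3 [array([ 47.6529646 , 185.73709029]), array([422.39591803, 192.79136255])]
1.4000000000000001 [array([ 45.62096753, 158.73315881]), array([422.93398999, 165.75923152])]
1.5000000000000002 [array([ 44.1033278 , 130.30010382]), array([423.49670316, 137.28380358])]
1.6000000000000003 [array([ 43.13026701, 100.82109888]), array([424.07640818, 107.74890809])]
btn 1.2 [255.98327775 371.54346906] [172.3985331 338.8469919] [ 0.464567   -0.00951524  0.08592685] [0.48491978 0.04088142 0.09434949]
btn 1.3 [255.98327775 371.54346906] [169.68333864 346.93469182] [ 0.464567   -0.00951524  0.08592685] [0.48027422 0.04282617 0.09214459]
btn 1.4 [255.98327775 371.54346906] [167.83748196 355.25077456] [ 0.464567   -0.00951524  0.08592685] [0.47547172 0.04424793 0.08987756]
```

Emit:
{"api": "move_arm", "payload": {
  "targets": [
    [[100,-0.045,-0.039,-0.015,0],[100,-0.045,-0.039,-0.015,0],[100,-0.045,-0.039,-0.015,0],[100,-0.045,-0.039,-0.015,0],[100,-0.045,-0.039,-0.015,0]]
  ]
}}

```text
time: 0.52
tool_pos: [0.2576, 0.4567, 0.2789]
tool_rot: [-0.0, 0.125, 0.992, -0.0]
contact_force: [1.0, -0.2, 0.6]
gripper_width: 1.003
grasp_force: 0.0
```

Emit:
{"api": "move_arm", "payload": {
  "targets": [
    [[100,-0.045,-0.039,-0.015,0],[100,-0.045,-0.039,-0.015,0],[100,-0.045,-0.039,-0.015,0],[100,-0.045,-0.039,-0.015,0],[100,-0.045,-0.039,-0.015,0]]
  ]
}}

```text
time: 0.93
tool_pos: [0.3593, 0.3097, 0.3242]
tool_rot: [-0.0, 0.125, 0.992, -0.0]
contact_force: [0.6, 0.1, 0.4]
gripper_width: 0.998
grasp_force: 0.0
```

Emit:
{"api": "move_arm", "payload": {
  "targets": [
    [[100,-0.045,-0.039,-0.015,0],[100,-0.045,-0.039,-0.015,0],[100,-0.018,-0.056,0,0],[100,-0.018,-0.056,0,0],[100,-0.018,-0.056,0,0]]
  ]
}}

```text
time: 1.35
tool_pos: [0.4057, 0.1453, 0.3419]
tool_rot: [-0.0, 0.125, 0.992, -0.0]
contact_force: [0.9, 0.4, 0.2]
gripper_width: 1.0
grasp_force: 0.0
```

Emit:
{"api": "move_arm", "payload": {
  "targets": [
    [[100,-0.018,-0.056,0,0],[100,-0.018,-0.056,0,0],[100,-0.018,-0.056,0,0],[100,-0.018,-0.056,0,0],[100,-0.018,-0.056,0,0]]
  ]
}}

```text
time: 1.77
tool_pos: [0.4157, -0.0309, 0.3418]
tool_rot: [-0.0, 0.126, 0.992, 0.0]
contact_force: [0.0, -0.3, 0.3]
gripper_width: 0.998
grasp_force: 0.0
```

Emit:
{"api": "move_arm", "payload": {
  "targets": [
    [[100,-0.0137,-0.0427,0.0281,0],[100,-0.0137,-0.0427,0.0281,0],[100,-0.0137,-0.0427,0.0281,0],[100,-0.0137,-0.0427,0.0281,0],[100,-0.0137,-0.0427,0.0281,0]]
  ]
}}

```text
time: 2.18
tool_pos: [0.4236, -0.1648, 0.2567]
tool_rot: [-0.0, 0.126, 0.992, 0.0]
contact_force: [0.3, -0.6, 1.3]
gripper_width: 0.998
grasp_force: 0.0
```

Emit:
{"api": "move_arm", "payload": {
  "targets": [
    [[85,-0.0137,-0.0427,0.0281,0],[85,-0.0137,-0.0427,0.0281,0],[85,-0.0137,-0.0427,0.0281,0],[85,-0.0137,-0.0427,0.0281,0],[85,0,0,0,0]]
  ]
}}

```text
time: 2.6
tool_pos: [0.4282, -0.273, 0.1857]
tool_rot: [-0.003, 0.127, 0.992, 0.001]
contact_force: [-0.4, 0.2, -0.3]
gripper_width: 0.851
grasp_force: 0.0
```

Emit:
{"api": "move_arm", "payload": {
  "targets": [
    [[85,0,0,0,0.7],[85,0,0,0,0.7],[85,0,0,0,0],[85,0,0,0,0]]
  ]
}}

```text
time: 2.93
tool_pos: [0.4304, -0.2706, 0.1905]
tool_rot: [-0.0, 0.197, 0.98, 0.0]
contact_force: [0.0, -0.9, -0.6]
gripper_width: 0.852
grasp_force: 0.0
```

Run:
```python
from h import *
im,c=snap('wrist','w1.png'); s=state()
print(s['tool_pos'],s['tool_rot'],s['joint_pos'],s['gripper_width'],-np.array(c['R']).T@c['t'])
print(proj(c,[.4526,-.2827,.014]),c)
```

```text
[ 0.43045895 -0.27063391  0.19054615] [1.91799193e-05 1.96848390e-01 9.80433940e-01 3.05497330e-05] [-7.07754550e-01 -2.00174262e-01  1.92602222e+00  7.29240733e-05
  1.41574102e+00 -1.88227740e+00] 0.8516317683629525 [ 0.36435244 -0.24305347  0.33066522]
[280.17642983 218.43765667] {'vertical_fov': 60.618074168359264, 'cx': 282.9584025020638, 'cy': 213.07977049699267, 'R': array([[ 3.84851935e-01,  9.22978301e-01, -2.11134383e-04],
       [ 8.86675627e-01, -3.69651357e-01,  2.77784462e-01],
       [ 2.56310985e-01, -1.07093096e-01, -9.60643403e-01]]), 't': array([ 0.08418115, -0.50476113,  0.19823448])}
```

View pics/w1.png

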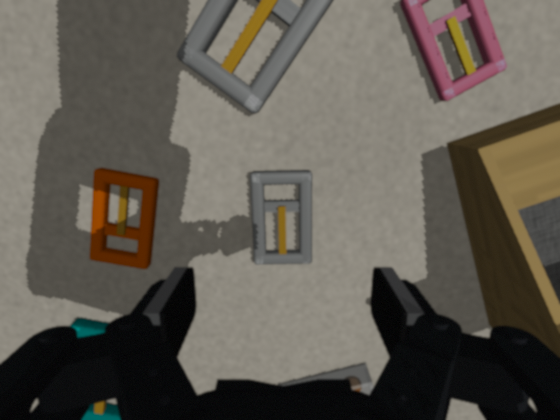

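The wrist view has the buckle centred at (281,217), within 1 px of the prediction and aligned with the jaws. I'll go down with a small correction.

Emit:
{"api": "move_arm", "payload": {
  "targets": [
    [[82,0.005,-0.002,0.05,0],[82,0,0,0.05,0],[82,0,0,0.05,0],[82,0,0,0.04,0],[82,0,0,0.03,0]]
  ]
}}

```text
time: 3.4
tool_pos: [0.4262, -0.2697, 0.0561]
tool_rot: [-0.001, 0.197, 0.98, 0.001]
contact_force: [-0.3, 0.6, -0.3]
gripper_width: 0.819
grasp_force: 0.0
```

Emit:
{"api": "move_arm", "payload": {
  "targets": [
    [[82,0,0,0.02,0],[82,0,0,0.01,0],[82,0,0,0.005,0],[82,0,0,0,0],[82,0,0,0,0]]
  ]
}}

```text
time: 3.82
tool_pos: [0.428, -0.2716, 0.0387]
tool_rot: [0.001, 0.198, 0.98, -0.001]
contact_force: [-0.0, -0.2, -0.2]
gripper_width: 0.821
grasp_force: 0.0
```

Emit:
{"api": "move_arm", "payload": {
  "targets": [
    [[82,0,0,0.005,0],[82,0,0,0,0],[82,0,0,0.005,0],[82,0,0,0,0],[82,0,0,0,0]]
  ]
}}

```text
time: 4.23
tool_pos: [0.4271, -0.2709, 0.0314]
tool_rot: [-0.0, 0.198, 0.98, 0.0]
contact_force: [-0.4, 0.8, -0.8]
gripper_width: 0.823
grasp_force: 0.0
```

Emit:
{"api": "move_arm", "payload": {
  "targets": [
    [[82,0,0,0.005,0],[82,0,0,0.005,0],[82,0,0,0,0],[82,0,0,0,0]]
  ]
}}

```text
time: 4.57
tool_pos: [0.4269, -0.2707, 0.025]
tool_rot: [-0.0, 0.198, 0.98, 0.0]
contact_force: [-0.3, 0.2, -0.2]
gripper_width: 0.82
grasp_force: 0.0
```

Emit:
{"api": "move_arm", "payload": {
  "targets": [
    [[55,0,0,0,0],[55,0,0,0,0],[50,0,0,0,0],[40,0,0,0,0],[40,0,0,0,0]]
  ]
}}

```text
time: 4.98
tool_pos: [0.4272, -0.271, 0.0255]
tool_rot: [0.0, 0.198, 0.98, -0.0]
contact_force: [-0.1, -0.7, 0.4]
gripper_width: 0.4
grasp_force: 0.0
```

Emit:
{"api": "move_arm", "payload": {
  "targets": [
    [[30,0,0,0,0],[30,0,0,0,0],[30,0,0,0,0]]
  ]
}}

```text
time: 5.23
tool_pos: [0.4272, -0.2709, 0.0255]
tool_rot: [0.0, 0.198, 0.98, -0.0]
contact_force: [-0.4, 0.5, 0.3]
gripper_width: 0.3
grasp_force: 0.0
```

The fingers closed without meeting the buckle, so I need a look.

Run:
```python
from h import *
im,c=snap('wrist','w2.png')
```

```text
(no output)
```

View pics/w2.png

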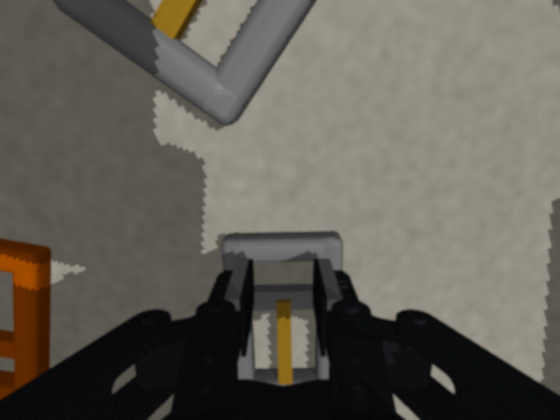

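The tips sit just above the side bars (the buckle's end is at row 245, still centred at column 283). I'll reopen, go lower in small steps watching the force, and close again.

Emit:
{"api": "move_arm", "payload": {
  "targets": [
    [[82,0,0,-0.01,0],[82,0,0,0,0],[82,0,0,0,0],[82,0,0,0,0],[82,0,0,0.01,0]]
  ]
}}

```text
time: 5.7
tool_pos: [0.4281, -0.2716, 0.0265]
tool_rot: [0.001, 0.198, 0.98, -0.001]
contact_force: [-0.1, 0.1, -0.1]
gripper_width: 0.818
grasp_force: 0.0
```

Emit:
{"api": "move_arm", "payload": {
  "targets": [
    [[82,0,0,0.005,0],[82,0,0,0,0],[82,0,0,0.005,0],[82,0,0,0,0],[82,0,0,0,0]]
  ]
}}

```text
time: 6.12
tool_pos: [0.427, -0.2708, 0.0191]
tool_rot: [-0.0, 0.198, 0.98, 0.0]
contact_force: [1.0, -0.5, -0.2]
gripper_width: 0.822
grasp_force: 0.0
```

Emit:
{"api": "move_arm", "payload": {
  "targets": [
    [[75,0,0,0,0],[72,0,0,0,0],[70,0,0,0,0],[70,0,0,0,0]]
  ]
}}

```text
time: 6.45
tool_pos: [0.4273, -0.271, 0.0196]
tool_rot: [0.0, 0.198, 0.98, -0.0]
contact_force: [-0.8, 0.7, -0.4]
gripper_width: 0.702
grasp_force: 0.0
```

Emit:
{"api": "move_arm", "payload": {
  "targets": [
    [[70,0,0,0.005,0],[70,0,0,0,0],[70,0,0,0,0]]
  ]
}}

```text
time: 6.7
tool_pos: [0.427, -0.2708, 0.0162]
tool_rot: [-0.0, 0.198, 0.98, 0.0]
contact_force: [0.2, 0.4, -0.2]
gripper_width: 0.697
grasp_force: 0.0
```

Emit:
{"api": "move_arm", "payload": {
  "targets": [
    [[70,0,0,0.005,0],[70,0,0,0,0],[70,0,0,0,0]]
  ]
}}

```text
time: 6.95
tool_pos: [0.427, -0.2708, 0.0132]
tool_rot: [-0.0, 0.198, 0.98, 0.0]
contact_force: [0.1, -0.4, 0.4]
gripper_width: 0.704
grasp_force: 0.0
```

Emit:
{"api": "move_arm", "payload": {
  "targets": [
    [[64,0,0,0,0],[60,0,0,0,0],[55,0,0,0,0],[50,0,0,0,0],[45,0,0,0,0]]
  ]
}}

```text
time: 7.37
tool_pos: [0.4287, -0.2719, 0.0156]
tool_rot: [0.001, 0.198, 0.98, -0.0]
contact_force: [-0.9, 2.2, 9.8]
gripper_width: 0.457
grasp_force: 4.8
```

The tips evidently reach only about the TCP level, not 25 mm ahead: contact with the 14 mm top came at TCP 15.6 mm, and the wrist picture's geometry agrees. I'll reopen and go lower by feel.

Emit:
{"api": "move_arm", "payload": {
  "targets": [
    [[60,0,0,-0.015,0],[82,0,0,0,0],[82,0,0,0,0],[82,0,0,0,0],[82,0,0,0,0]]
  ]
}}

```text
time: 7.78
tool_pos: [0.4268, -0.2707, 0.022]
tool_rot: [-0.0, 0.198, 0.98, 0.0]
contact_force: [0.2, -0.3, -0.5]
gripper_width: 0.821
grasp_force: 0.0
```

Emit:
{"api": "move_arm", "payload": {
  "targets": [
    [[78,0,0,0.01,0],[78,0,0,0.005,0],[78,0,0,0,0],[78,0,0,0,0]]
  ]
}}

```text
time: 8.12
tool_pos: [0.4267, -0.2705, 0.0126]
tool_rot: [-0.001, 0.198, 0.98, 0.0]
contact_force: [0.5, -0.9, 0.2]
gripper_width: 0.783
grasp_force: 0.0
```

Emit:
{"api": "move_arm", "payload": {
  "targets": [
    [[78,0,0,0.005,0],[78,0,0,0,0],[78,0,0,0.005,0],[78,0,0,0,0],[78,0,0,0,0]]
  ]
}}

```text
time: 8.53
tool_pos: [0.4271, -0.2708, 0.0073]
tool_rot: [-0.0, 0.198, 0.98, 0.0]
contact_force: [-0.3, -0.5, 0.5]
gripper_width: 0.776
grasp_force: 0.0
```

Run:
```python
from h import *
im,c=snap('scene','s2.png'); p=proj(c,[.453,-.2815,.01]);print(p)
x,y=p.astype(int); a=cv2.imread('pics/s2.png')[y-50:y+50,x-65:x+65]
cv2.imwrite('pics/s2c.png',cv2.resize(a,None,fx=6,fy=6,interpolation=cv2.INTER_CUBIC))
```

```text
[244.69939422 273.61063635]
```

View pics/s2c.png

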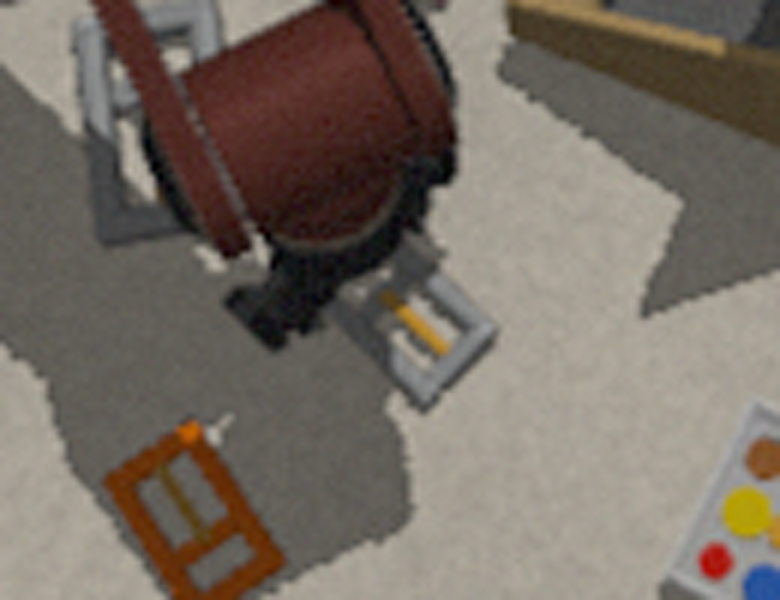

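The buckle lies flat and unmoved, with its far end at crop (460,370). I'll keep going down.

Emit:
{"api": "move_arm", "payload": {
  "targets": [
    [[74,0,0,0.005,0],[74,0,0,0,0],[74,0,0,0.004,0],[74,0,0,0,0],[74,0,0,0,0]]
  ]
}}

```text
time: 9.0
tool_pos: [0.427, -0.2708, 0.0018]
tool_rot: [-0.0, 0.198, 0.98, 0.0]
contact_force: [-0.7, -0.4, -0.5]
gripper_width: 0.741
grasp_force: 0.0
```

Emit:
{"api": "move_arm", "payload": {
  "targets": [
    [[70,0,0,0,0],[67,0,0,0,0],[64,0,0,0,0],[60,0,0,0,0]]
  ]
}}

```text
time: 9.33
tool_pos: [0.4276, -0.2713, 0.0028]
tool_rot: [0.0, 0.198, 0.98, -0.0]
contact_force: [-0.9, 0.9, 4.7]
gripper_width: 0.635
grasp_force: 63.6
```

Gripped at 54 mm with 64 N. I'll lift it, turn it square to the case and check.

Emit:
{"api": "move_arm", "payload": {
  "targets": [
    [[50,0,0,-0.02,0],[50,0,0,-0.04,0],[50,0,0,-0.06,0],[50,0,0,-0.06,0],[50,0,0,-0.06,0]]
  ]
}}

```text
time: 9.75
tool_pos: [0.4265, -0.2703, 0.1475]
tool_rot: [-0.001, 0.198, 0.98, 0.0]
contact_force: [1.2, -0.5, -1.0]
gripper_width: 0.638
grasp_force: 63.4
```

Emit:
{"api": "move_arm", "payload": {
  "targets": [
    [[50,0,0,-0.02,-0.84],[50,0,0,0,-0.84],[50,0,0,0,-0.84],[50,0,0,0,-0.84],[50,0,0,0,0]]
  ]
}}

```text
time: 10.17
tool_pos: [0.427, -0.2707, 0.1584]
tool_rot: [0.0, 0.023, 1.0, -0.0]
contact_force: [1.7, 0.0, -1.1]
gripper_width: 0.636
grasp_force: 63.4
```

Run:
```python
from h import *
im,c=snap('wrist','w3.png'); s=state(); print(s['tool_pos'],s['tool_rot'],s['gripper_width'],s['grasp_force'],s['contact_force'])
```

```text
[ 0.42695398 -0.27070188  0.15826367] [-5.88500475e-05  2.41684880e-02  9.99707897e-01  3.50822050e-05] 0.6389313128727739 63.44586968421936 [ 0.14713451 -0.54439468 -0.6085638 ]
```

View pics/w3.png

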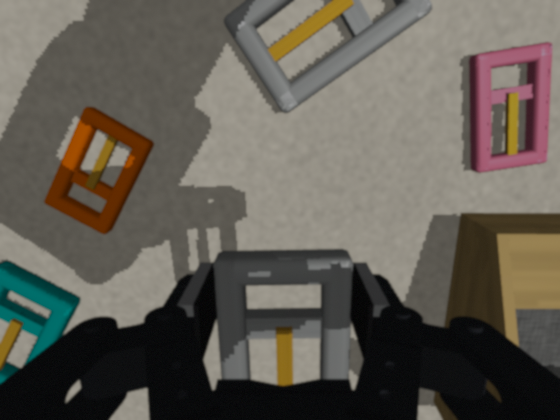

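The buckle hangs level and square, its near end at row 252. I'll carry it over the cavity's front, then in and down.

Emit:
{"api": "move_arm", "payload": {
  "targets": [
    [[50,-0.0135,0.0552,0,0],[50,-0.0135,0.0552,0,0],[50,-0.0135,0.0552,0,0],[50,-0.0135,0.0552,0,0],[50,-0.0135,0.0552,0,0]]
  ]
}}

```text
time: 10.63
tool_pos: [0.4753, -0.1059, 0.1581]
tool_rot: [0.0, 0.025, 1.0, 0.0]
contact_force: [-0.8, -0.5, -1.3]
gripper_width: 0.636
grasp_force: 63.6
```

Emit:
{"api": "move_arm", "payload": {
  "targets": [
    [[50,-0.0135,0.0552,0,0],[50,-0.0135,0.0552,0,0],[50,0,0,0,0],[50,0,0,0,0]]
  ]
}}

```text
time: 10.97
tool_pos: [0.4946, -0.0406, 0.158]
tool_rot: [-0.0, 0.022, 1.0, -0.0]
contact_force: [-0.4, 0.3, -1.3]
gripper_width: 0.641
grasp_force: 63.8
```

Emit:
{"api": "move_arm", "payload": {
  "targets": [
    [[50,-0.015,0,0.03,0],[50,-0.015,0,0.03,0],[50,-0.015,0,0.03,0],[50,0,0,0,0],[50,0,0,0,0]]
  ]
}}

```text
time: 11.38
tool_pos: [0.5204, -0.0442, 0.1029]
tool_rot: [-0.002, 0.024, 1.0, 0.0]
contact_force: [1.0, -0.6, -0.8]
gripper_width: 0.636
grasp_force: 63.8
```

Emit:
{"api": "move_arm", "payload": {
  "targets": [
    [[50,-0.003,0,0.025,0],[50,0,0,0.025,0],[50,0,0,0.015,0],[50,0,0,0,0],[50,0,0,0,0]]
  ]
}}

```text
time: 11.8
tool_pos: [0.5232, -0.0437, 0.0655]
tool_rot: [-0.0, 0.024, 1.0, -0.0]
contact_force: [0.8, -0.6, -0.9]
gripper_width: 0.632
grasp_force: 63.8
```

Emit:
{"api": "move_arm", "payload": {
  "targets": [
    [[50,0,0,0.008,0],[50,0,0,0.005,0],[50,0,0,0.004,0],[50,0,0,0,0],[50,0,0,0,0]]
  ]
}}

```text
time: 12.22
tool_pos: [0.5234, -0.0433, 0.0549]
tool_rot: [-0.0, 0.023, 1.0, 0.0]
contact_force: [-0.5, -0.2, -1.5]
gripper_width: 0.63
grasp_force: 63.8
```

Emit:
{"api": "move_arm", "payload": {
  "targets": [
    [[50,0,0,0.005,0],[50,0,0,0.005,0],[50,0,0,0.003,0],[50,0,0,0,0],[50,0,0,0,0]]
  ]
}}

```text
time: 12.63
tool_pos: [0.5232, -0.0433, 0.0468]
tool_rot: [-0.0, 0.023, 1.0, 0.0]
contact_force: [0.7, -0.1, -1.0]
gripper_width: 0.636
grasp_force: 63.8
```

Emit:
{"api": "move_arm", "payload": {
  "targets": [
    [[50,0,0,0.003,0],[50,0,0,0,0],[50,0,0,0,0]]
  ]
}}

```text
time: 12.88
tool_pos: [0.5234, -0.0433, 0.0452]
tool_rot: [-0.0, 0.023, 1.0, 0.0]
contact_force: [0.5, -0.8, -1.7]
gripper_width: 0.636
grasp_force: 63.8
```

Emit:
{"api": "move_arm", "payload": {
  "targets": [
    [[50,0,0,0.002,0],[50,0,0,0,0],[50,0,0,0,0]]
  ]
}}

```text
time: 13.13
tool_pos: [0.5234, -0.0433, 0.044]
tool_rot: [-0.0, 0.023, 1.0, 0.0]
contact_force: [-0.0, -0.6, -1.1]
gripper_width: 0.638
grasp_force: 63.8
```

Emit:
{"api": "move_arm", "payload": {
  "targets": [
    [[50,0,0,0.002,0],[50,0,0,0,0],[50,0,0,0,0]]
  ]
}}

```text
time: 13.38
tool_pos: [0.5235, -0.0433, 0.043]
tool_rot: [0.0, 0.023, 1.0, -0.0]
contact_force: [0.8, -0.8, -1.1]
gripper_width: 0.635
grasp_force: 63.9
```

Emit:
{"api": "move_arm", "payload": {
  "targets": [
    [[50,0,0,0.002,0],[50,0,0,0,0],[50,0,0,0,0]]
  ]
}}

```text
time: 13.63
tool_pos: [0.5236, -0.0434, 0.0428]
tool_rot: [-0.0, 0.023, 1.0, -0.0]
contact_force: [-4.1, 0.4, 5.4]
gripper_width: 0.635
grasp_force: 64.6
```

Touchdown on the felt. I'll release, rise and back out.

Emit:
{"api": "move_arm", "payload": {
  "targets": [
    [[66,0,0,0,0],[70,0,0,0,0],[74,0,0,0,0],[78,0,0,0,0],[78,0,0,0,0]]
  ]
}}

```text
time: 14.05
tool_pos: [0.5234, -0.0433, 0.0416]
tool_rot: [0.0, 0.023, 1.0, 0.0]
contact_force: [-0.4, -0.1, -0.1]
gripper_width: 0.781
grasp_force: 0.0
```

Emit:
{"api": "move_arm", "payload": {
  "targets": [
    [[78,0,0,-0.01,0],[78,0,0,-0.02,0],[78,0,0,-0.04,0],[78,0.015,0,-0.04,0],[78,0.015,0,-0.04,0]]
  ]
}}

```text
time: 14.47
tool_pos: [0.5055, -0.0425, 0.1338]
tool_rot: [0.0, 0.023, 1.0, -0.0]
contact_force: [0.7, -0.4, 0.6]
gripper_width: 0.775
grasp_force: 0.0
```

Emit:
{"api": "move_arm", "payload": {
  "targets": [
    [[30,0.015,0,-0.05,0],[0,0.015,0,-0.05,0],[0,0,0,-0.065,0],[0,0,0,-0.065,0],[0,0,0,0,0]]
  ]
}}

```text
time: 14.88
tool_pos: [0.491, -0.0425, 0.2812]
tool_rot: [0.009, 0.023, 1.0, -0.002]
contact_force: [0.5, -0.3, 1.1]
gripper_width: 0.071
grasp_force: 0.0
```

Run:
```python
from h import *
im,c=snap('wrist','w4.png'); s=state(); print(s['tool_pos'],s['gripper_width'],s['contact_force'],s['joint_pos'])
im,c=snap('top','t4.png')
a=cv2.imread('pics/t4.png')[160:270,200:310]; b=cv2.imread('pics/w4.png')
v=np.zeros((420,800,3),np.uint8); v[:400,:400]=cv2.resize(a,(400,400)); v[:300,400:]=cv2.resize(b,(400,300)); cv2.imwrite('pics/v4.png',v)
```

```text
[ 0.48994491 -0.04222295  0.27733292] 0.004990653474991052 [-0.0410458   0.715281   -1.22089737] [-2.37432819e-01 -3.04962203e-01  1.86775327e+00  2.51674562e-06
  1.56609780e+00 -1.76173799e+00]
```

View pics/v4.png

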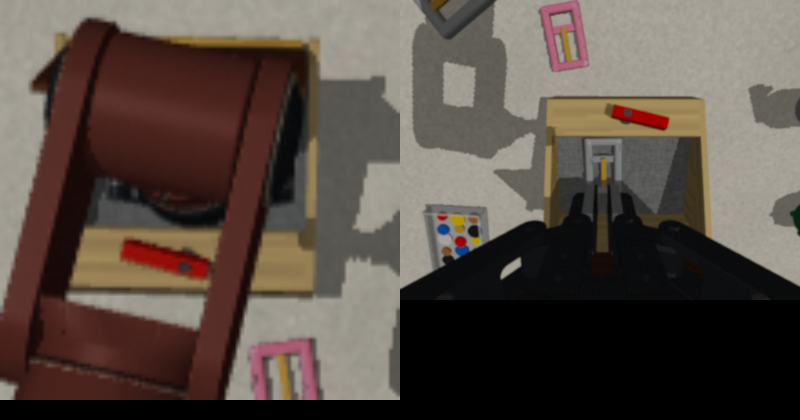

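The buckle lies on the felt inside (wrist pane, near (602,160)) and the button is untouched. Next I'll go over the lid's edge to behind it with the fingers shut.

Emit:
{"api": "move_arm", "payload": {
  "targets": [
    [[0,0,0,-0.04,0],[0,0,0,-0.035,0],[0,0,0,0,0]]
  ]
}}

```text
time: 15.23
tool_pos: [0.4884, -0.0418, 0.3182]
tool_rot: [0.003, 0.023, 1.0, -0.001]
contact_force: [1.0, -0.3, 0.8]
gripper_width: -0.003
grasp_force: 0.0
```

Emit:
{"api": "move_arm", "payload": {
  "targets": [
    [[0,-0.0565,0.0133,0,0],[0,-0.0565,0.0133,0,0],[0,-0.0565,0.0133,0,0],[0,-0.0565,0.0133,0,0],[0,0,0,0,0]]
  ]
}}

```text
time: 15.65
tool_pos: [0.6272, -0.0151, 0.3089]
tool_rot: [-0.003, 0.023, 1.0, 0.001]
contact_force: [-1.0, -0.3, -1.8]
gripper_width: -0.002
grasp_force: 0.0
```

Emit:
{"api": "move_arm", "payload": {
  "targets": [
    [[0,0,0,0.037,0],[0,0,0,0.037,0],[0,0,0,0.037,0],[0,0,0,0,0],[0,0,0,0,0]]
  ]
}}

```text
time: 16.07
tool_pos: [0.6226, -0.0159, 0.2451]
tool_rot: [-0.003, 0.023, 1.0, 0.0]
contact_force: [0.2, -0.1, -0.0]
gripper_width: 0.002
grasp_force: 0.0
```

Emit:
{"api": "move_arm", "payload": {
  "targets": [
    [[0,0.02,0,0,0],[0,0.022,0,0,0],[0,0.024,0,0.01,0],[0,0.024,0,0.012,0],[0,0,0,0,0]]
  ]
}}

```text
time: 16.48
tool_pos: [0.5691, -0.0134, 0.2357]
tool_rot: [0.0, 0.023, 1.0, -0.0]
contact_force: [0.1, -0.2, -0.9]
gripper_width: -0.003
grasp_force: 0.0
```

Emit:
{"api": "move_arm", "payload": {
  "targets": [
    [[0,0.02,0,0.02,0],[0,0.02,0,0.028,0],[0,0.015,0,0.025,0],[0,0,0,0.025,0],[0,0,0,0,0]]
  ]
}}

```text
time: 16.9
tool_pos: [0.5364, -0.0119, 0.1745]
tool_rot: [-0.001, 0.023, 1.0, 0.0]
contact_force: [-0.1, 0.3, -0.4]
gripper_width: 0.001
grasp_force: 0.0
```

Emit:
{"api": "move_arm", "payload": {
  "targets": [
    [[0,0.008,0,0.02,0],[0,0.006,0,0.02,0],[0,0.004,0,0.02,0],[0,0,0,0.015,0],[0,0,0,0,0]]
  ]
}}

```text
time: 17.32
tool_pos: [0.5249, -0.0113, 0.1282]
tool_rot: [-0.002, 0.023, 1.0, 0.0]
contact_force: [-0.2, -0.4, 0.3]
gripper_width: -0.0
grasp_force: 0.0
```

Emit:
{"api": "move_arm", "payload": {
  "targets": [
    [[0,0,0,0.015,0],[0,0,0,0.015,0],[0,0,0,0,0],[0,0,0,0,0]]
  ]
}}

```text
time: 17.65
tool_pos: [0.526, -0.0114, 0.112]
tool_rot: [-0.001, 0.023, 1.0, 0.0]
contact_force: [-0.1, 0.9, -0.2]
gripper_width: -0.003
grasp_force: 0.0
```

Emit:
{"api": "move_arm", "payload": {
  "targets": [
    [[0,0,0,0.006,0],[0,0,0,0.006,0],[0,0,0,0.004,0],[0,0,0,0,0]]
  ]
}}

```text
time: 17.98
tool_pos: [0.5265, -0.0115, 0.103]
tool_rot: [-0.0, 0.023, 1.0, 0.0]
contact_force: [0.1, -0.2, 0.7]
gripper_width: 0.001
grasp_force: 0.0
```

Emit:
{"api": "move_arm", "payload": {
  "targets": [
    [[0,0,0,0.004,0],[0,0,0,0,0],[0,0,0,0,0]]
  ]
}}

```text
time: 18.23
tool_pos: [0.5265, -0.0115, 0.1008]
tool_rot: [-0.0, 0.023, 1.0, 0.0]
contact_force: [-0.1, -1.3, -0.4]
gripper_width: -0.001
grasp_force: 0.0
```

Run:
```python
from h import *
snap('scene','s5.png'); snap('wrist','w5.png')
a=cv2.imread('pics/s5.png')[120:270,200:380]; b=cv2.imread('pics/w5.png')
v=np.zeros((400,800,3),np.uint8); v[:333,:400]=cv2.resize(a,(400,333)); v[:300,400:]=cv2.resize(b,(400,300)); cv2.imwrite('pics/v5.png',v)
s=state();print(s['contact_force'],s['tool_pos'])
```

```text
[0.17274545 0.48508376 0.83471236] [ 0.52649203 -0.01148753  0.10089408]
```

View pics/v5.png

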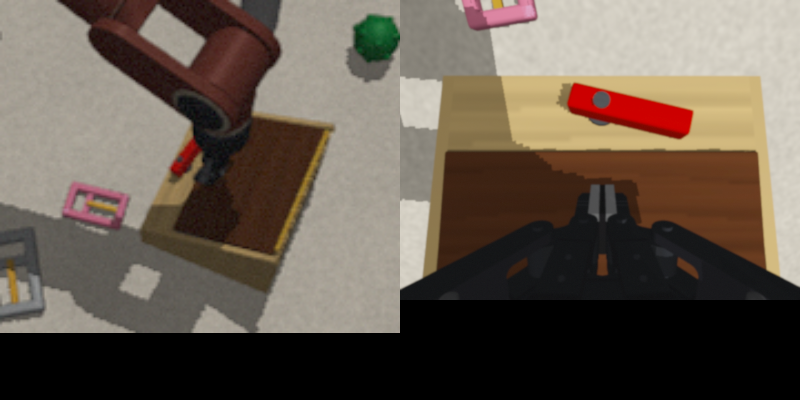

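The lid is nearly or fully down (its edge at row 151 of the right pane) and the button, with tip near (680,125), is clear of it. I'll press until it pushes back.

Emit:
{"api": "move_arm", "payload": {
  "targets": [
    [[0,0,0,0.004,0],[0,0,0,0,0],[0,0,0,0,0]]
  ]
}}

```text
time: 18.58
tool_pos: [0.5266, -0.0115, 0.0985]
tool_rot: [-0.0, 0.023, 1.0, 0.0]
contact_force: [0.7, -0.6, 0.5]
gripper_width: 0.002
grasp_force: 0.0
```

Emit:
{"api": "move_arm", "payload": {
  "targets": [
    [[0,0,0,0.003,0],[0,0,0,0,0],[0,0,0,0,0]]
  ]
}}

```text
time: 18.83
tool_pos: [0.5266, -0.0115, 0.0967]
tool_rot: [-0.0, 0.023, 1.0, -0.0]
contact_force: [0.5, 0.1, -0.8]
gripper_width: -0.001
grasp_force: 0.1
```

Emit:
{"api": "move_arm", "payload": {
  "targets": [
    [[0,0,0,0.003,0],[0,0,0,0,0],[0,0,0,0,0]]
  ]
}}

```text
time: 19.08
tool_pos: [0.527, -0.0115, 0.0954]
tool_rot: [0.0, 0.023, 1.0, -0.0]
contact_force: [-0.3, -0.8, 2.9]
gripper_width: 0.001
grasp_force: 1.3
```

Emit:
{"api": "move_arm", "payload": {
  "targets": [
    [[0,0,0,0.003,0],[0,0,0,0,0],[0,0,0,0,0]]
  ]
}}

```text
time: 19.33
tool_pos: [0.5272, -0.0116, 0.0951]
tool_rot: [0.0, 0.023, 1.0, -0.0]
contact_force: [-4.8, 0.7, 10.8]
gripper_width: 0.002
grasp_force: 5.9
```

Emit:
{"api": "move_arm", "payload": {
  "targets": [
    [[0,0,0,0.002,0],[0,0,0,0,0],[0,0,0,0,0]]
  ]
}}

```text
time: 19.58
tool_pos: [0.5273, -0.0116, 0.095]
tool_rot: [0.0, 0.023, 1.0, -0.0]
contact_force: [-7.2, 0.9, 16.3]
gripper_width: -0.002
grasp_force: 9.1
```

The lid is on its stop: 16 N with no give. Now I'll measure the button in a wrist frame by colour, back-projecting onto its top-face plane.

```bash
cat >> h.py <<'E'
O=np.array([.5502,-.0134,0]); RZ=Ro.from_euler('z',-2.55,degrees=True).as_matrix(); SL=np.radians(25)
S=np.array([np.cos(SL),0,np.sin(SL)]);N=np.array([-np.sin(SL),0,np.cos(SL)])
PC=np.array([-.1,0,.055])+.026*S+.022*N
def button(n):
    c=get_calibration(n); im=grab_frame(n).astype(int)
    m=((im[:,:,0]>150)&(im[:,:,1]<45)&(im[:,:,2]<45)).astype(np.uint8)
    k,l,st,_=cv2.connectedComponentsWithStats(m); 
    i=1+np.argmax(st[1:,4]); v,u=np.where(l==i); pts=[]
    n3=RZ@N; p0=O+RZ@PC
    for a,b in zip(u,v):
        o,d=ray(c,a,b); X=o+d*((p0-o)@n3)/(d@n3); q=RZ.T@(X-O)-PC; pts.append([q@S*1000,q[1]*1000])
    r=cv2.minAreaRect(np.array(pts,np.float32)); return st[i],r,cv2.boxPoints(r).round(1)
E
python3 - <<'E'
from h import *
for n in('wrist',): print(button(n))
print(state()['tool_pos'])
E
```

```text
(array([ 233,  115,  182,   74, 5794], dtype=int32), ((8.176820755004883, 17.232343673706055), (72.41021728515625, 14.770370483398438), 76.09996795654297), array([[ -7.7, -16.1],
       [  6.6, -19.7],
       [ 24. ,  50.6],
       [  9.7,  54.2]], dtype=float32))
[ 0.52726003 -0.01157947  0.09500365]
```

The button is at 76° with its y where expected. I'll lift off the lid, go round to the button's front side and down.

Emit:
{"api": "move_arm", "payload": {
  "targets": [
    [[0,0,0,-0.03,0],[0,0,0,-0.05,0],[0,0,0,-0.012,0],[0,0,0,0,0]]
  ]
}}

```text
time: 19.97
tool_pos: [0.5285, -0.0118, 0.15]
tool_rot: [0.003, 0.023, 1.0, -0.0]
contact_force: [0.5, -0.9, 0.3]
gripper_width: -0.003
grasp_force: 0.0
```

Emit:
{"api": "move_arm", "payload": {
  "targets": [
    [[0,0.0468,0.0261,0,0],[0,0.0468,0.0261,0,0],[0,0.0468,0.0261,0,0],[0,0,0,0,0],[0,0,0,0,0]]
  ]
}}

```text
time: 20.38
tool_pos: [0.4428, 0.04, 0.1451]
tool_rot: [-0.001, 0.023, 1.0, -0.0]
contact_force: [-0.6, 0.5, 0.0]
gripper_width: 0.003
grasp_force: 0.0
```

Emit:
{"api": "move_arm", "payload": {
  "targets": [
    [[0,0,0,0.04,0],[0,0,0,0.03,0],[0,0,0,0.02,0],[0,0,0,0,0],[0,0,0,0,0]]
  ]
}}

```text
time: 20.8
tool_pos: [0.4444, 0.039, 0.0921]
tool_rot: [-0.001, 0.024, 1.0, -0.0]
contact_force: [-0.3, 0.5, -0.6]
gripper_width: 0.001
grasp_force: 0.0
```

Emit:
{"api": "move_arm", "payload": {
  "targets": [
    [[0,0,0,0.02,0],[0,0,0,0.012,0],[0,0,0,0.005,0],[0,0,0,0,0],[0,0,0,0,0]]
  ]
}}

```text
time: 21.22
tool_pos: [0.445, 0.0393, 0.0714]
tool_rot: [0.0, 0.023, 1.0, -0.0]
contact_force: [0.3, -0.7, -0.7]
gripper_width: -0.002
grasp_force: 0.0
```

Emit:
{"api": "move_arm", "payload": {
  "targets": [
    [[0,-0.0165,-0.001,-0.0078,0],[0,-0.0165,-0.001,-0.0078,0],[0,-0.0135,-0.0025,-0.0063,0],[0,-0.0135,-0.0025,-0.0063,0],[0,0,0,0,0]]
  ]
}}

```text
time: 21.63
tool_pos: [0.4823, 0.0331, 0.0893]
tool_rot: [0.001, 0.023, 1.0, -0.0]
contact_force: [-0.1, 0.2, 0.1]
gripper_width: -0.001
grasp_force: 0.3
```

Run:
```python
from h import *
print(button('wrist')); s=state(); print(s['tool_pos'],s['contact_force'])
```

```text
Traceback (most recent call last):
  File "h.py", line 23, in button
    i=1+np.argmax(st[1:,4]); v,u=np.where(l==i); pts=[]
        ~~~~~~~~~^^^^^^^^^^
ValueError: attempt to get argmax of an empty sequence
```

Emit:
{"api": "move_arm", "payload": {
  "targets": [
    [[0,-0.0106,-0.005,-0.0049,0],[0,-0.0106,-0.005,-0.0049,0],[0,-0.006,-0.0067,-0.0028,0],[0,-0.006,-0.0067,-0.0028,0],[0,0,0,0,0]]
  ]
}}

```text
time: 22.1
tool_pos: [0.5009, 0.0177, 0.0979]
tool_rot: [0.001, 0.024, 1.0, -0.0]
contact_force: [-0.2, -0.0, -0.2]
gripper_width: -0.001
grasp_force: 0.3
```

```bash
sed -i 's/m=((im.*/m=((im[:,:,0]>60)\&(im[:,:,1]<.28*im[:,:,0])\&(im[:,:,2]<.28*im[:,:,0])).astype(np.uint8)/' h.py
python3 - <<'E'
from h import *
for n in ('wrist','scene','top'):
    try: print(n,button(n))
    except Exception as e: print(n,e)
s=state(); print(s['tool_pos'],s['contact_force'])
snap('wrist','w7.png')
E
```

```text
wrist (array([ 196,  160,   56,  159, 4938], dtype=int32), ((17.104969024658203, 4.619080543518066), (66.96007537841797, 16.59980583190918), 10.713574409484863), array([[-17.3,   6.6],
       [-14.2,  -9.8],
       [ 51.5,   2.7],
       [ 48.5,  19. ]], dtype=float32))
scene (array([276, 190,  23,   6,  91], dtype=int32), ((28.480836868286133, -0.2680187225341797), (79.3543472290039, 18.33051109313965), 10.97455883026123), array([[-12.2,   1.2],
       [ -8.7, -16.8],
       [ 69.2,  -1.7],
       [ 65.7,  16.3]], dtype=float32))
top (array([341, 161,   6,   6,  26], dtype=int32), ((220.1495819091797, -272.08319091796875), (14.764389038085938, 14.196563720703125), 46.97974395751953), array([[ 209.9, -272.6],
       [ 220.3, -282.3],
       [ 230.4, -271.5],
       [ 220. , -261.8]], dtype=float32))
[0.50024735 0.0181872  0.09752564] [ 0.66823864 -0.76701953 -0.41799545]
```

The button is now at about 11°. I'll push a little more, then back away and measure unobstructed.

Emit:
{"api": "move_arm", "payload": {
  "targets": [
    [[0,0,-0.006,0,0],[0,0,-0.005,0,0],[0,0,0,0,0],[0,0,0,0,0]]
  ]
}}

```text
time: 22.63
tool_pos: [0.4997, 0.0117, 0.0975]
tool_rot: [0.0, 0.023, 1.0, -0.0]
contact_force: [0.2, 0.3, 0.7]
gripper_width: 0.0
grasp_force: 0.5
```

Emit:
{"api": "move_arm", "payload": {
  "targets": [
    [[0,0,0.01,0,0],[0,0,0.01,-0.03,0],[0,0,0,-0.05,0],[0,-0.03,0,-0.03,0],[0,-0.03,0,0,0]]
  ]
}}

```text
time: 23.05
tool_pos: [0.5386, 0.0224, 0.1683]
tool_rot: [0.004, 0.023, 1.0, -0.001]
contact_force: [1.0, -0.0, 0.6]
gripper_width: 0.001
grasp_force: 0.0
```

Emit:
{"api": "move_arm", "payload": {
  "targets": [
    [[0,0,-0.03,0,0],[0,0,-0.03,0,0],[0,0,0,0,0],[0,0,0,0,0]]
  ]
}}

```text
time: 23.38
tool_pos: [0.5339, -0.0138, 0.1628]
tool_rot: [-0.001, 0.024, 1.0, 0.0]
contact_force: [-0.2, -0.1, -0.6]
gripper_width: 0.001
grasp_force: 0.0
```

Run:
```python
from h import *
print(button('wrist'));s=state(); print(s['tool_pos'],s['contact_force'])
```

```text
(array([ 272,   89,   34,  127, 3005], dtype=int32), ((22.62628173828125, 1.8383464813232422), (74.90646362304688, 16.003610610961914), 3.7957534790039062), array([[-15.3,   7.3],
       [-14.2,  -8.6],
       [ 60.5,  -3.7],
       [ 59.5,  12.3]], dtype=float32))
[ 0.53389506 -0.01335443  0.16275343] [-0.53181141  0.05097682  0.41760601]
```

A clean 75 x 16 mm box: the button stands at 3.8°. I'll give it one more nudge of about 3 mm.

Emit:
{"api": "move_arm", "payload": {
  "targets": [
    [[0,0.03,0.028,0,0],[0,0.03,0.0285,0,0],[0,0,0,0,0],[0,0,0,0,0]]
  ]
}}

```text
time: 23.77
tool_pos: [0.4992, 0.0231, 0.163]
tool_rot: [-0.0, 0.022, 1.0, -0.0]
contact_force: [-0.6, 0.3, -0.4]
gripper_width: -0.003
grasp_force: 0.0
```

Emit:
{"api": "move_arm", "payload": {
  "targets": [
    [[0,0,0,0.045,0],[0,0,0,0.04,0],[0,0,0,0.015,0],[0,0,0,0.005,0],[0,0,0,0,0]]
  ]
}}

```text
time: 24.18
tool_pos: [0.4997, 0.0218, 0.0996]
tool_rot: [-0.001, 0.023, 1.0, 0.0]
contact_force: [0.2, 0.5, 0.3]
gripper_width: 0.001
grasp_force: 0.0
```

Emit:
{"api": "move_arm", "payload": {
  "targets": [
    [[0,0,-0.008,0,0],[0,0,-0.008,0,0],[0,0,-0.005,0,0],[0,0,0,0,0],[0,0,0,0,0]]
  ]
}}

```text
time: 24.6
tool_pos: [0.4998, 0.0088, 0.101]
tool_rot: [0.001, 0.024, 1.0, -0.0]
contact_force: [-0.3, 0.4, 0.3]
gripper_width: 0.002
grasp_force: 0.0
```

Emit:
{"api": "move_arm", "payload": {
  "targets": [
    [[0,0,0.01,0,0],[0,0,0.01,-0.03,0],[0,0,0,-0.05,0],[0,-0.03,0,-0.03,0],[0,-0.03,0,0,0]]
  ]
}}

```text
time: 25.02
tool_pos: [0.5388, 0.0201, 0.1718]
tool_rot: [0.005, 0.023, 1.0, -0.0]
contact_force: [1.2, 0.3, 1.1]
gripper_width: -0.001
grasp_force: 0.0
```

Emit:
{"api": "move_arm", "payload": {
  "targets": [
    [[0,0,-0.03,0,0],[0,0,-0.03,0,0],[0,0,0,0,0],[0,0,0,0,0]]
  ]
}}

```text
time: 25.35
tool_pos: [0.5341, -0.0163, 0.1662]
tool_rot: [-0.0, 0.024, 1.0, 0.0]
contact_force: [-0.0, 0.2, 0.4]
gripper_width: 0.002
grasp_force: 0.0
```

Run:
```python
from h import *
print(button('wrist'));s=state(); print(s['tool_pos'],s['contact_force'])
snap('wrist','w8.png')
```

```text
(array([ 276,   89,   34,  125, 2939], dtype=int32), ((22.665973663330078, 1.7919368743896484), (75.00189208984375, 16.090574264526367), 3.6912078857421875), array([[-15.3,   7.4],
       [-14.2,  -8.7],
       [ 60.6,  -3.8],
       [ 59.6,  12.2]], dtype=float32))
[ 0.53402574 -0.01588125  0.16610241] [ 0.20449196  0.81460575 -0.12982528]
```

View pics/w8.png

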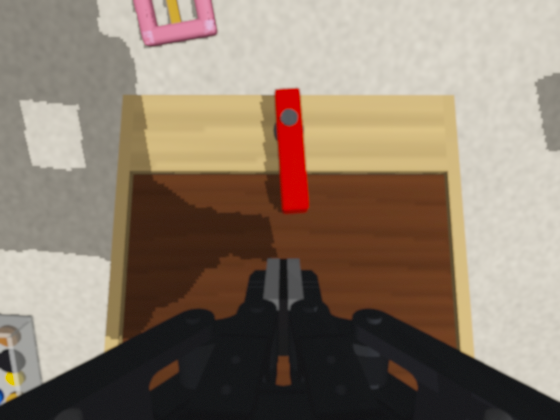

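The lid is flush (edge at row 171) and the button lies over it, its tip at (294,211) and pivot at (289,117), so still about 3.5° off. The last pass rode too high to catch the bar, so I'll repeat it a little lower.

Emit:
{"api": "move_arm", "payload": {
  "targets": [
    [[0,0.03,0.029,0,0],[0,0.03,0.0295,0,0],[0,0,0,0,0],[0,0,0,0,0]]
  ]
}}

```text
time: 25.78
tool_pos: [0.4992, 0.0216, 0.1661]
tool_rot: [0.0, 0.022, 1.0, 0.0]
contact_force: [-0.1, -0.0, -0.2]
gripper_width: -0.002
grasp_force: 0.0
```

Emit:
{"api": "move_arm", "payload": {
  "targets": [
    [[0,0,0,0.045,0],[0,0,0,0.045,0],[0,0,0,0.02,0],[0,0,0,0.007,0],[0,0,0,0,0]]
  ]
}}

```text
time: 26.2
tool_pos: [0.4993, 0.0203, 0.0949]
tool_rot: [-0.001, 0.023, 1.0, 0.0]
contact_force: [-0.3, -0.4, 0.2]
gripper_width: -0.002
grasp_force: 0.0
```

Emit:
{"api": "move_arm", "payload": {
  "targets": [
    [[0,0,-0.008,0,0],[0,0,-0.008,0,0],[0,0,-0.005,0,0],[0,0,0,0,0],[0,0,0,0,0]]
  ]
}}

```text
time: 26.62
tool_pos: [0.5, 0.0072, 0.0972]
tool_rot: [0.001, 0.024, 1.0, -0.0]
contact_force: [-0.0, 0.9, 0.6]
gripper_width: 0.004
grasp_force: 0.3
```

Run:
```python
from h import *
print(button('wrist'));s=state(); print(s['tool_pos'],s['contact_force'])
```

```text
(array([ 215,  162,   48,  158, 4779], dtype=int32), ((17.681537628173828, 0.6011219024658203), (16.168094635009766, 67.4449234008789), 85.99401092529297), array([[-16.5,  -5.1],
       [ 50.8,  -9.8],
       [ 51.9,   6.3],
       [-15.4,  11. ]], dtype=float32))
[0.49965428 0.00738889 0.09680159] [0.66255618 0.97902862 0.32473371]
```

Emit:
{"api": "move_arm", "payload": {
  "targets": [
    [[0,0,0.01,0,0],[0,0,0.01,-0.03,0],[0,0,0,-0.05,0],[0,-0.03,0,-0.03,0],[0,-0.03,0,0,0]]
  ]
}}

```text
time: 27.08
tool_pos: [0.5385, 0.0184, 0.1672]
tool_rot: [0.004, 0.023, 1.0, -0.0]
contact_force: [1.7, -0.3, 1.2]
gripper_width: -0.003
grasp_force: 0.0
```

Emit:
{"api": "move_arm", "payload": {
  "targets": [
    [[0,0,-0.03,0,0],[0,0,-0.025,0,0],[0,0,0,0,0],[0,0,0,0,0]]
  ]
}}

```text
time: 27.42
tool_pos: [0.534, -0.0148, 0.1617]
tool_rot: [-0.0, 0.024, 1.0, 0.0]
contact_force: [0.0, -0.1, -0.6]
gripper_width: -0.002
grasp_force: 0.0
```

Run:
```python
from h import *
print(button('wrist'));s=state(); print(s['tool_pos'],s['contact_force'])
im,c=snap('wrist','w9.png')
# pivot (grey disc) vs red columns, and strip/lid boundary slope
f=im.astype(int); lum=f.sum(2)
for col in (150,200,240,330,380,430):
    g=lum[150:195,col]; d=np.diff(g); print(col,150+np.argmin(d),end='; ')
m=(f[:,:,0]>60)&(f[:,:,1]<.28*f[:,:,0])
for r in (95,130,150,170,190,205):
    x=np.where(m[r])[0]; print(r,x.min(),x.max(),x.mean())
```

```text
(array([ 268,   89,   33,  127, 3038], dtype=int32), ((22.557720184326172, -0.46138763427734375), (15.983457565307617, 74.87594604492188), 86.96590423583984), array([[-15.3,  -6.5],
       [ 59.5, -10.4],
       [ 60.4,   5.5],
       [-14.4,   9.5]], dtype=float32))
[ 0.53390755 -0.01445418  0.16166944] [0.33817702 0.61783712 0.60634136]
150 172; 200 172; 240 172; 330 172; 380 172; 430 172; 95 276 299 287.5
130 273 299 286.0
150 273 297 285.0
170 271 296 283.5
190 269 296 282.5
205 268 296 282.0
```

It's at -3.0° now. One small nudge back from the other side should square it.

Emit:
{"api": "move_arm", "payload": {
  "targets": [
    [[0,0.027,-0.027,0,0],[0,0.0277,-0.0277,0,0],[0,0,0,0,0],[0,0,0,0,0]]
  ]
}}

```text
time: 27.85
tool_pos: [0.4995, -0.0458, 0.1619]
tool_rot: [0.0, 0.024, 1.0, 0.0]
contact_force: [0.6, 0.6, -0.0]
gripper_width: 0.0
grasp_force: 0.0
```

Emit:
{"api": "move_arm", "payload": {
  "targets": [
    [[0,0,0,0.045,0],[0,0,0,0.04,0],[0,0,0,0.018,0],[0,0,0,0.007,0],[0,0,0,0,0]]
  ]
}}

```text
time: 28.27
tool_pos: [0.4995, -0.0455, 0.095]
tool_rot: [-0.001, 0.023, 1.0, 0.0]
contact_force: [0.2, -0.2, -0.7]
gripper_width: 0.0
grasp_force: 0.0
```

Emit:
{"api": "move_arm", "payload": {
  "targets": [
    [[0,0,0.005,0,0],[0,0,0.005,0,0],[0,0,0.005,0,0],[0,0,0,0,0],[0,0,0,0,0]]
  ]
}}

```text
time: 28.68
tool_pos: [0.5008, -0.037, 0.0968]
tool_rot: [0.001, 0.023, 1.0, -0.0]
contact_force: [-0.1, 0.7, -0.2]
gripper_width: 0.003
grasp_force: 0.0
```

Emit:
{"api": "move_arm", "payload": {
  "targets": [
    [[0,0,0.005,0,0],[0,0,0.004,0,0],[0,0,0,0,0],[0,0,0,0,0]]
  ]
}}

```text
time: 29.02
tool_pos: [0.5009, -0.0318, 0.0963]
tool_rot: [0.0, 0.023, 1.0, -0.0]
contact_force: [0.1, -2.1, 1.5]
gripper_width: -0.002
grasp_force: 0.5
```

Emit:
{"api": "move_arm", "payload": {
  "targets": [
    [[0,0,-0.01,0,0],[0,0,-0.01,-0.03,0],[0,0,0,-0.05,0],[0,-0.03,0,-0.03,0],[0,-0.03,0,0,0]]
  ]
}}

```text
time: 29.43
tool_pos: [0.5386, -0.0464, 0.1671]
tool_rot: [0.004, 0.024, 1.0, -0.001]
contact_force: [0.6, 0.1, 0.8]
gripper_width: 0.001
grasp_force: 0.0
```

Emit:
{"api": "move_arm", "payload": {
  "targets": [
    [[0,0,0.025,0,0],[0,0,0.025,0,0],[0,0,0,0,0],[0,0,0,0,0]]
  ]
}}

```text
time: 29.77
tool_pos: [0.537, -0.0155, 0.1616]
tool_rot: [-0.001, 0.023, 1.0, -0.0]
contact_force: [-0.1, 0.0, 0.6]
gripper_width: -0.0
grasp_force: 0.0
```

Run:
```python
from h import *
print(button('wrist'));s=state(); print(s['tool_pos'],s['contact_force'])
im,c=snap('wrist','w10.png'); f=im.astype(int)
g=f.sum(2)[150:195]; print([150+np.argmin(np.diff(g[:,k])) for k in (150,240,330,430)])
```

```text
(array([ 274,   84,   29,  127, 3074], dtype=int32), ((22.804969787597656, 0.5116744041442871), (74.42906951904297, 15.682391166687012), 0.014814488589763641), array([[-14.4,   8.3],
       [-14.4,  -7.3],
       [ 60. ,  -7.3],
       [ 60. ,   8.4]], dtype=float32))
[ 0.53700966 -0.01580844  0.16161218] [-0.58016293 -0.49824461 -0.61492826]
[np.int64(170), np.int64(166), np.int64(167), np.int64(167)]
```

The button is at 0.0°, the lid is flush, and the robot touches nothing. I'm handing in.

```bash
python3 -c "
from plant import job; print(job.job_done())"
```

```text
the job is handed in; nothing more can be done
None
```

The job is handed in at about 30 s: the buckle was set down on the felt inside the case, the lid pressed shut against its stop, and the turnbutton then turned over its edge, measuring 0.0° from straight up the lid; the spray bottle, dryer ball and button tray were not touched.

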